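Power up the hi-fi in order

ROBOT

A 6-joint arm with a two-finger parallel gripper is mounted at the origin on the work surface. World frame = base frame: x ahead of the robot, y to its left, z up, the work surface at z = 0. Lengths are in m, angles in rad, forces in N, time in s.
With the tool pointing down it reaches from about 0.35 to 0.775 m from the base axis. Payload 5.5 kg.
Tool frame: the origin (TCP) lies midway between the tips of the shut fingers; the grasp point (between the pads) lies 19 mm behind it; z points along the fingers, y is the line along which they close (so a half turn about z gives the same grasp; the last joint's range is limited). The gripper opens to 85 mm and grips with 20 to 120 N. Pads are 22 mm wide; open, the fingers measure 114 mm over their backs; the gripper's body (76 mm by 85 mm) begins 54 mm behind the grasp point. The pads swing forward as they close: fully open they stand 13 mm farther back than shut.
Start: joints at [-1.374, 0.313, 0.046, 1.304, 0, 1.431], TCP at [0.19, -0.543, 0.231] pointing down, gripper open.
Joint ranges: [-2.76, 2.76], [-0.86, 1.69], [-1.03, 1.26], [-2.2, 2.34], [-1.47, 1.5], [-3.14, 3.14]. Speed limits (rad/s): [2.57, 2.57, 3.14, 3.14, 3.14, 3.14].

INTERFACE

Orientations are given as a unit quaternion [w, x, y, z].
In Python, from workcell import telemetry, imaging, env gives the robot as it stands. The module is installed in compiled form; this text tells all that it offers.
- The arm moves only by the tool step_arm, never from a script. Its argument "moves" is a list of rows, each a list of 3 entries, a list of its own where there are three numbers: the shift along the tool's x, y, z in mm, then the turn, a rotation vector about the tool's x, y, z in rad, then the finger opening in mm, from 0 to 85.4. A call has 1 to 8 rows; each row is the pose to reach, as a shift and turn from the pose commanded when the call began, along the tool's axes at that moment; what a row does not reach only later rows make up. A row lasts 1/12 s, in which the tool goes at most 41.7 mm and 7.16 degrees, less where a joint would pass 70% of its speed; a pose out of reach is approached as far as the arm can. A call with a gripper value outside its range is refused whole. The fingers move at their own pace and stop on an object; "grip_force" is the grip in N (left out, the last holds). Time passes only in rows, so rows that repeat a pose let the fingers close. It gives the time, the measured TCP pose, the force, the opening and the grip force at its end, in the units of the state.
- telemetry.get_state(): the state, without advancing time (a new reading comes with each control period).
- imaging.read_camera(name): name is "scene" or "top"; returns the picture (400x640x3 uint8, red, green, blue); there is no depth.
- imaging.camera_params(name): a dict with "camera_matrix" (3x3 intrinsics, pixels), "pose" (4x4, takes a point from camera to world coordinates). Camera axes: x right, y up, looking along -z (the intrinsics and any distortion apply to the point x, -y, -z); pixel columns grow to the right and rows downward; lengths in m; the calibration is good to about 2 mm. A picture is of the moment at which its call begins. camera_params takes no time and is no camera call.
- env.hand_in(): hands the job in; it is judged then, once.
The state is a dict: "clock": time; "joint_pos": joint angles; "qvel": joint speeds; "tau": joint torques, N m; "tcp_pos": TCP position; "orientation": TCP orientation; "wrist_force": force on the tool from outside, world axes, zero at the start; "ft_torque": the same for the moment, N m; "finger_gap": finger opening in m; "grip_force": force on a finger pad.
Only numpy, scipy, OpenCV 4.12 (cv2) and the standard library are available. Lean on these libraries where they do the work, as an engineer would, in place of code of your own. Each camera call takes 0.05 s, during which the arm holds its last target. There are 200 camera calls.

TASK

Switch on the little hi-fi from source to loudspeakers by pressing each control fully in: first the round power key of the disc player, then the round power key of the preamplifier, and last the raised front half of the power amplifier's rocker. Only press: do not lift, tip or shove the boxes, and leave the disc player's bar key, the volume knob and everything else on the table as they are.

Things in the scene. Friction and masses are not known exactly. Their poses are not given: they have to be found in the camera images.
- player: disc player: dark steel box, 140 mm (own x) by 120 mm (own y), flat lid at 45 mm height, a round glass disc window on the lid; loose on rubber feet, about 0.7 kg. Origin: centre of its underside; z up; -x is its front edge, which faces roughly to the robot and carries both keys. The three boxes stand side by side in any order
- player_power (a joint): disc player's power key: round aluminium latching push key, 26 mm across, standing 12 mm proud of the lid. 0 = out (off), 0.007 m = fully in (on). A steady push of about 3.5 N moves it straight down; it stays where it is left, no spring.
- player_power_spot (a point): centre of the top of the disc player's round power key when it is out (fixed to the box, does not sink with the key): 57 mm above the table, at own x -46 mm, y -35 mm
- player_eject (a joint): disc player's other key, a bar 14 by 42 mm (long side along own y), centred at own x -46 mm, y +28 mm, 12 mm proud, same travel (0 out, 0.007 m in). To be left out
- preamp: preamplifier: dark steel box, 120 mm (own x) by 180 mm (own y), flat lid at 55 mm height, the widest of the three, with the big volume knob; loose on rubber feet, about 1.1 kg. Origin: centre of its underside; z up; -x is its front
- preamp_power (a joint): preamplifier's power key: round aluminium latching push key, 26 mm across, standing 12 mm proud of the lid. 0 = out (off), 0.007 m = fully in (on). A steady push of about 3.5 N moves it straight down; it stays where it is left, no spring.
- preamp_power_spot (a point): centre of the top of the preamplifier's round power key when it is out (fixed to the box): 67 mm above the table, at own x 0, y +57 mm
- volume (a joint): volume knob on the preamplifier's lid, 44 mm across, 22 mm high, centred at own x 0, y -55 mm; rad, 0 = minimum stop, grows clockwise. To be left at 0
- amp: power amplifier: dark steel box 130 by 130 mm, lid at 85 mm height, the tallest of the three, cooling fins on both flanks; loose on rubber feet, about 2.2 kg. Origin: centre of its underside; z up; -x is its front, roughly to the robot
- amp_rocker (a joint): rocker in the middle of the amplifier's lid: a flat aluminium see-saw plate 70 mm (own x) by 28 mm by 8 mm, hinged across its middle 98 mm above the table. 0 = off, front (-x) half raised; 0.34 rad = fully over (on), front half down. Stiff hinge of 0.06 N m (about 3 N at 20 mm from the hinge); stays where it is left
- amp_rocker_spot (a point): point on top of the raised front half of the rocker in its off position, 26 mm in front of the hinge, 106.5 mm above the table (fixed to the box); at full on the plate's top at this point is about 9 mm lower
- weight: brass record weight 30 mm across and 24 mm high with a narrower neck, standing loose on the preamplifier's lid between knob and power key; origin at its underside
- mug: white mug, 80 mm across, 90 mm high, handle at own +y; origin at its underside
- remote: black remote control 44 by 165 by 16 mm, lying behind the boxes; origin at its underside
- case: grey glasses case 60 by 155 by 35 mm, lying behind the boxes; origin at its underside
- plant: small plant in a terracotta pot, 92 mm across, about 160 mm high; origin at its underside
- candle: amber jar with metal lid, 72 mm across, 85 mm high; origin at its underside
- books: two stacked books, 130 by 200 mm, 40 mm high in all; origin at the underside

How it is judged:
By the outcome, as a careful person would: the job done as asked, in the order asked, and still so for the second after the job is handed in, with the robot touching nothing.
It also fails if it takes over 53 s, if anything falls off the work surface, if the arm or the gripper's body presses on something with over 40 N, if the wrist force passes 120 N, or if a joint passes its speed limit or range.

## Working session

There is one attempt and no reset: what is moved stays moved. The work goes in short steps, Python scripts to look and compute and a tool call to move; the robot and the scene stay as the last step left them, time stands still between calls to the robot, and variables do not carry over. Pictures are saved under pics/ and viewed, at most 10 in all, crops included, and the job is handed in when it is done.

Besides the shell and the picture viewer there is one more tool, called after ">>>" by a JSON object that holds its "api" and its "payload". step_arm: Moves the arm, as the interface text tells. Its arguments: {"type":"object","properties":{"moves":{"type":"array"},"grip_force":{"type":"number"}},"required":["moves"]}

```bash
mkdir -p pics
python3 - <<'E'
from workcell import telemetry, imaging
import cv2
for n in("scene","top"):
    im=imaging.read_camera(n); cv2.imwrite(f"pics/{n}0.png",im[:,:,::-1]); p=imaging.camera_params(n); print(n,p)
print(telemetry.get_state())
E
```

```text
scene {'camera_matrix': array([[420.55091397,   0.        , 323.14636176],
       [  0.        , 420.55091397, 198.41382228],
       [  0.        ,   0.        ,   1.        ]]), 'pose': array([[ 0.8613579 , -0.38161371,  0.33531112,  1.0545488 ],
       [ 0.5079307 ,  0.63618366, -0.58075532, -0.82198969],
       [ 0.00830474,  0.670553  ,  0.74181515,  1.10070671],
       [ 0.        ,  0.        ,  0.        ,  1.        ]])}
top {'camera_matrix': array([[502.4281076 ,   0.        , 313.3399682 ],
       [  0.        , 502.4281076 , 202.77548911],
       [  0.        ,   0.        ,   1.        ]]), 'pose': array([[-0.01061992,  0.98282153, -0.18425269,  0.22207975],
       [-0.99992777, -0.00940072,  0.00748931, -0.01724618],
       [ 0.00562855,  0.18431892,  0.98285037,  1.97725352],
       [ 0.        ,  0.        ,  0.        ,  1.        ]])}
{'clock': 0.1, 'joint_pos': array([-1.37358774e+00,  3.13937251e-01,  4.50695069e-02,  1.30360727e+00,
       -1.74217855e-05,  1.43121831e+00]), 'qvel': array([ 0.00182287, -0.00116022,  0.00499609, -0.00147286, -0.00158311,
        0.00058927]), 'tau': array([ 4.13108995e-03, -4.81724846e+01,  2.99242991e+01,  1.27301647e-02,
       -1.38892965e-04,  1.16434555e-05]), 'tcp_pos': array([ 0.18991696, -0.54223234,  0.23048181]), 'orientation': array([-8.38742721e-04,  9.85854972e-01,  1.67598538e-01, -3.28898093e-05]), 'wrist_force': array([0.10656885, 0.02181366, 0.12309668]), 'ft_torque': array([-0.02914159,  0.02943539, -0.00432285]), 'grip_force': 0.0, 'finger_gap': 0.08536412183043979}
```

View pics/top0.png

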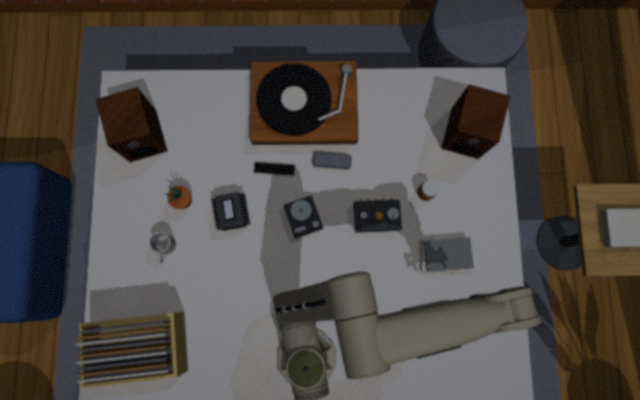

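View pics/scene0.png

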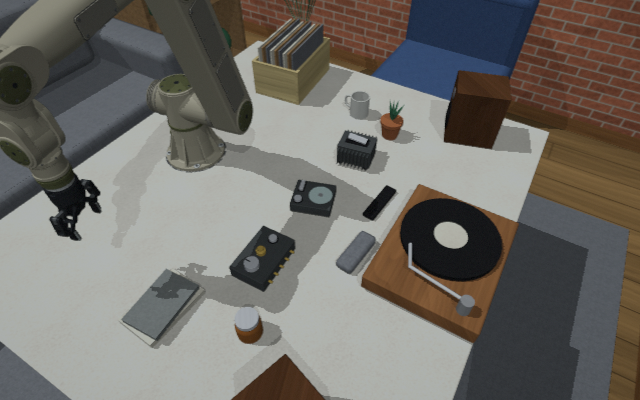

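The top view shows the amp at about (230,210), the player at (302,216) and the preamp at (377,215). In the scene view they are at (357,148), (313,198) and (263,257). I'll enlarge these areas next.

Run:
```python
import cv2
a=cv2.imread("pics/top0.png")[180:250,200:410]
a=cv2.resize(a,None,fx=3.8,fy=3.8,interpolation=cv2.INTER_CUBIC)
b=cv2.imread("pics/scene0.png")[120:295,220:390]
b=cv2.resize(b,None,fx=3.4,fy=3.4,interpolation=cv2.INTER_CUBIC)
a=cv2.convertScaleAbs(a,alpha=1.6)
cv2.imwrite("pics/tc.png",a);cv2.imwrite("pics/sc.png",b)
```

```text
(no output)
```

View pics/tc.png

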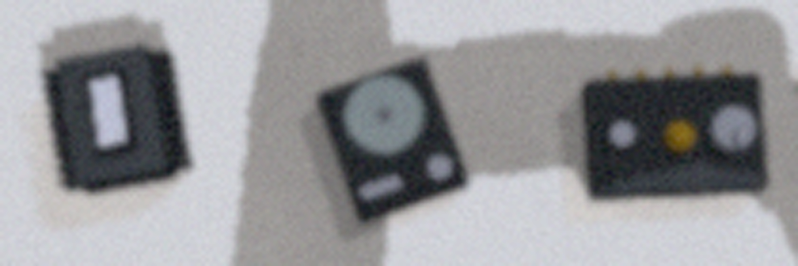

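View pics/sc.png

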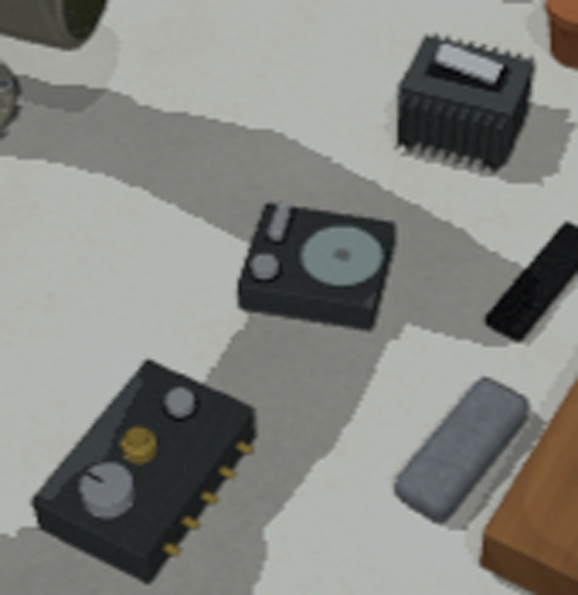

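In the top crop, the player's power key is at (440,167), its bar key at (381,188), the preamp key at (622,134), the knob at (734,128), and the rocker runs from (105,75) to (114,148). In the scene crop, the player key is at (265,266), the preamp key at (180,402) and the rocker's centre at about (468,63). I'll convert these to positions.

```bash
cat > h.py <<'E'
import numpy as np
from workcell import imaging, telemetry
from scipy.spatial.transform import Rotation as R
def ray(n,u,v,z):
    p=imaging.camera_params(n);K=p["camera_matrix"];T=p["pose"]
    d=T[:3,:3]@np.array([(u-K[0,2])/K[0,0],-(v-K[1,2])/K[1,1],-1]);o=T[:3,3]
    return o+d*(z-o[2])/d[2]
def totool(t):
    s=telemetry.get_state();q=np.array(s["orientation"])
    r=R.from_quat(q[[1,2,3,0]]);return 1000*r.inv().apply(np.array(t)-s["tcp_pos"])
E
python3 - <<'E'
from h import *
f=lambda n,u,v,z:print(n,np.round(ray(n,*( (200+(u+.5)/3.8-.5,180+(v+.5)/3.8-.5) if n=="top" else (220+(u+.5)/3.4-.5,120+(v+.5)/3.4-.5)),z)[:2],4))
for l in [("pp",440,167,.057,265,264),("ej",381,188,.057,279,220),("disc",385,114,.045,343,256),("prep",622,134,.067,180,400),("knob",734,128,.077,106,481),("wt",681,136,.079,140,440),("rock",110,111,.102,468,63),("rfront",114,148,.108,440,56),("rrear",105,75,.096,500,72)]:
    print(l[0]);f("top",*l[1:4]);f("scene",l[4],l[5],l[3])
print(R.from_quat(telemetry.get_state()["orientation"][[1,2,3,0]]).as_matrix().round(3))
E
```

```text
pp
top [ 0.5003 -0.039 ]
scene [ 0.5068 -0.0446]
ej
top [0.4794 0.021 ]
scene [0.4862 0.0134]
disc
top [0.5576 0.0167]
scene [0.5616 0.0137]
prep
top [ 0.5308 -0.2239]
scene [ 0.5362 -0.23  ]
knob
top [ 0.5343 -0.3361]
scene [ 0.5367 -0.3381]
wt
top [ 0.5263 -0.282 ]
scene [ 0.5374 -0.2901]
rock
top [0.5533 0.2895]
scene [0.5591 0.282 ]
rfront
top [0.5151 0.2839]
scene [0.5307 0.2702]
rrear
top [0.5911 0.2963]
scene [0.5928 0.2932]
[[ 0.944  0.33  -0.   ]
 [ 0.33  -0.944  0.002]
 [ 0.    -0.002 -1.   ]]
```

>>> {"api": "step_arm", "payload": {"moves": [[[230,-184,0],[0,0,0],0],[[461,-369,0],[0,0,0],0],[[461,-369,0],[0,0,0],0],[[461,-369,0],[0,0,0],0],[[461,-369,0],[0,0,0],0],[[461,-369,0],[0,0,0],0],[[461,-369,0],[0,0,0],0],[[461,-369,0],[0,0,0],0]], "grip_force": 40}}

```text
clock: 0.77
tcp_pos: [0.3672, -0.2581, 0.2311]
orientation: [-0.0, 0.986, 0.167, -0.0]
wrist_force: [1.2, 0.1, 0.7]
finger_gap: 0.0002
grip_force: 0.0
```

>>> {"api": "step_arm", "payload": {"moves": [[[200,-159,0],[0,0,0],0],[[200,-159,0],[0,0,0],0],[[200,-159,0],[0,0,0],0],[[200,-159,0],[0,0,0],0],[[200,-159,0],[0,0,0],0],[[200,-159,0],[0,0,0],0],[[200,-159,0],[0,0,0],0],[[200,-159,60],[0,0,0],0]]}}

```text
clock: 1.43
tcp_pos: [0.509, -0.0424, 0.1956]
orientation: [0.003, 0.985, 0.17, 0.006]
wrist_force: [1.5, -1.1, -0.2]
finger_gap: 0.0001
grip_force: 0.0
```

>>> {"api": "step_arm", "payload": {"moves": [[[0,0,40],[0,0,0],0],[[0,0,80],[0,0,0],0],[[0,0,100],[0,0,0],0],[[0,0,115],[0,0,0],0],[[0,0,115],[0,0,0],0]]}}

```text
clock: 1.85
tcp_pos: [0.4997, -0.0433, 0.0708]
orientation: [-0.001, 0.986, 0.168, -0.003]
wrist_force: [-0.3, 0.4, 0.2]
finger_gap: -0.0001
grip_force: 0.0
```

Run:
```python
from h import *
import cv2
c=[]
for n,(x,y) in (("top",(250,170)),("scene",(250,140))):
    im=imaging.read_camera(n)[y:y+100,x:x+100,::-1]
    c.append(cv2.convertScaleAbs(cv2.resize(im,None,fx=4,fy=4,interpolation=cv2.INTER_CUBIC),alpha=1.4))
cv2.imwrite("pics/c1.png",np.hstack(c))
s=telemetry.get_state();t=s["tcp_pos"];print(t,s["wrist_force"])
for n in("top","scene"):
    p=imaging.camera_params(n);q=np.linalg.inv(p["pose"])@np.append(t,1);K=p["camera_matrix"]
    print(n,K[0,2]-K[0,0]*q[0]/q[2],K[1,2]+K[1,1]*q[1]/q[2])
```

```text
[ 0.50246476 -0.04402967  0.07432747] [ 0.91357158  0.6442239  -0.67650081]
top 316.7623723227823 222.36000744863108
scene 296.40425720283616 193.19069214269328
```

View pics/c1.png

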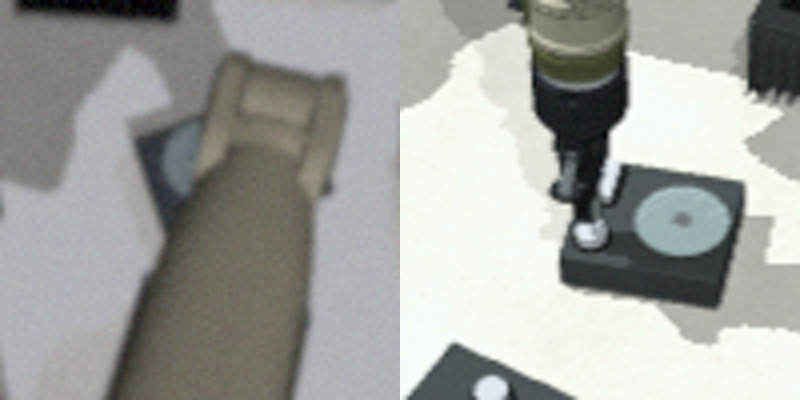

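In the scene half of the crop, the fingertip at (590,222) sits directly over the key at (592,235), and the projected TCP agrees with that. I'll press now.

>>> {"api": "step_arm", "payload": {"moves": [[[1,1,10],[0,0,0],0],[[1,1,15],[0,0,0],0],[[1,1,18],[0,0,0],0],[[1,1,20],[0,0,0],0],[[1,1,22],[0,0,0],0],[[1,1,23],[0,0,0],0],[[1,1,24],[0,0,0],0],[[1,1,24],[0,0,0],0]]}}

```text
clock: 2.62
tcp_pos: [0.5046, -0.0448, 0.0508]
orientation: [0.0, 0.986, 0.168, 0.0]
wrist_force: [0.5, -1.9, 1.2]
finger_gap: 0.0
grip_force: 1.0
```

>>> {"api": "step_arm", "payload": {"moves": [[[0,0,1],[0,0,0],0],[[0,0,1],[0,0,0],0],[[0,0,1],[0,0,0],0]]}}

```text
clock: 2.87
tcp_pos: [0.5047, -0.0448, 0.05]
orientation: [0.0, 0.986, 0.168, 0.0]
wrist_force: [-0.1, -0.4, 5.0]
finger_gap: -0.0
grip_force: 2.5
```

>>> {"api": "step_arm", "payload": {"moves": [[[0,0,1],[0,0,0],0],[[0,0,1],[0,0,0],0],[[0,0,1],[0,0,0],0]]}}

```text
clock: 3.12
tcp_pos: [0.5047, -0.0448, 0.0499]
orientation: [0.0, 0.986, 0.168, 0.001]
wrist_force: [-2.0, -1.0, 12.6]
finger_gap: 0.0
grip_force: 6.4
```

>>> {"api": "step_arm", "payload": {"moves": [[[0,0,-30],[0,0,0],0],[[0,0,-70],[0,0,0],0],[[0,0,-100],[0,0,0],0],[[-10,40,-100],[0,0,0],0],[[-18,80,-100],[0,0,0],0],[[-25,120,-100],[0,0,0],0],[[-30,160,-100],[0,0,0],0],[[-33,182,-100],[0,0,0],0]]}}

```text
clock: 3.78
tcp_pos: [0.5338, -0.2311, 0.1482]
orientation: [0.001, 0.986, 0.166, 0.0]
wrist_force: [1.2, -0.9, -0.1]
finger_gap: 0.0001
grip_force: 0.0
```

>>> {"api": "step_arm", "payload": {"moves": [[[0,0,30],[0,0,0],0],[[0,0,55],[0,0,0],0],[[0,0,66],[0,0,0],0],[[0,0,66],[0,0,0],0],[[0,0,66],[0,0,0],0]]}}

```text
clock: 4.2
tcp_pos: [0.5327, -0.2266, 0.0821]
orientation: [-0.001, 0.986, 0.168, -0.001]
wrist_force: [0.1, -0.4, 0.3]
finger_gap: -0.0003
grip_force: 0.0
```

Run:
```python
from h import *
import cv2
c=[]
for n,(x,y) in (("scene",(210,190)),("scene",(250,140))):
    im=imaging.read_camera(n)[y:y+100,x:x+100,::-1]
    c.append(cv2.convertScaleAbs(cv2.resize(im,None,fx=4,fy=4,interpolation=cv2.INTER_CUBIC),alpha=1.2))
cv2.imwrite("pics/c2.png",np.hstack(c))
s=telemetry.get_state();t=s["tcp_pos"];print(t,s["wrist_force"],s["finger_gap"])
```

```text
[ 0.5341768  -0.22730786  0.08399953] [0.73990037 0.23499566 0.37647629] -0.000258318605607435
```

View pics/c2.png

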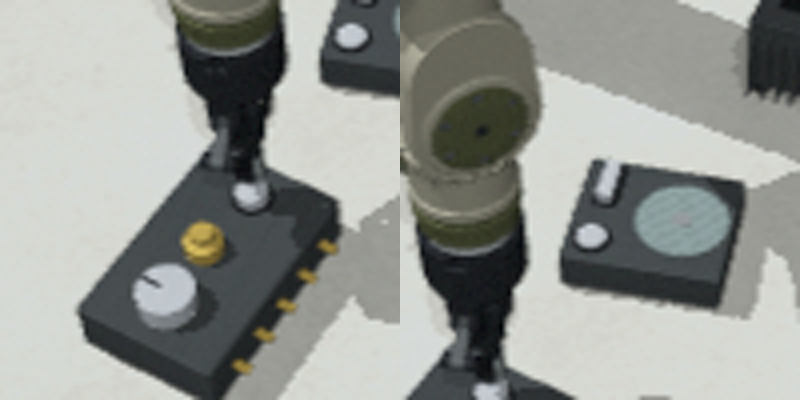

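The fingertip is over the preamp key at (250,195), and the player key now sits low. Next I'll press the preamp key.

>>> {"api": "step_arm", "payload": {"moves": [[[0,0,10],[0,0,0],0],[[0,0,15],[0,0,0],0],[[0,0,18],[0,0,0],0],[[0,0,20],[0,0,0],0],[[0,0,22],[0,0,0],0],[[0,0,23],[0,0,0],0],[[0,0,24],[0,0,0],0],[[0,0,24],[0,0,0],0]]}}

```text
clock: 4.97
tcp_pos: [0.5338, -0.2273, 0.06]
orientation: [0.0, 0.986, 0.168, 0.001]
wrist_force: [-1.6, 2.6, 9.2]
finger_gap: -0.0
grip_force: 4.9
```

>>> {"api": "step_arm", "payload": {"moves": [[[0,0,1],[0,0,0],0],[[0,0,1],[0,0,0],0],[[0,0,1],[0,0,0],0]]}}

```text
clock: 5.22
tcp_pos: [0.5338, -0.2273, 0.0599]
orientation: [0.001, 0.986, 0.168, 0.001]
wrist_force: [-3.0, 2.3, 16.5]
finger_gap: -0.0002
grip_force: 7.8
```

>>> {"api": "step_arm", "payload": {"moves": [[[0,0,-40],[0,0,0],0],[[0,0,-80],[0,0,0],0],[[0,0,-120],[0,0,0],0],[[14,-40,-120],[0,0,0],0],[[27,-80,-120],[0,0,0],0],[[40,-118,-120],[0,0,0],0],[[53,-156,-120],[0,0,0],0],[[66,-194,-120],[0,0,0],0]]}}

```text
clock: 5.88
tcp_pos: [0.5308, -0.0208, 0.1775]
orientation: [0.0, 0.986, 0.167, -0.0]
wrist_force: [0.1, -0.0, 0.7]
finger_gap: 0.0004
grip_force: 0.0
```

>>> {"api": "step_arm", "payload": {"moves": [[[13,-38,0],[0,0,0],0],[[26,-76,0],[0,0,0],0],[[39,-114,0],[0,0,0],0],[[52,-152,0],[0,0,0],0],[[65,-190,0],[0,0,0],0],[[78,-228,0],[0,0,0],0],[[91,-266,0],[0,0,0],0],[[98,-287,0],[0,0,0],0]]}}

```text
clock: 6.55
tcp_pos: [0.5296, 0.2807, 0.1771]
orientation: [-0.002, 0.985, 0.175, -0.001]
wrist_force: [0.1, -1.2, 0.8]
finger_gap: -0.0
grip_force: 0.0
```

>>> {"api": "step_arm", "payload": {"moves": [[[0,0,25],[0,0,0],0],[[0,0,45],[0,0,0],0],[[0,0,53],[0,0,0],0],[[0,0,53],[0,0,0],0],[[0,0,53],[0,0,0],0]]}}

```text
clock: 6.97
tcp_pos: [0.5304, 0.276, 0.1244]
orientation: [-0.002, 0.985, 0.171, -0.001]
wrist_force: [0.2, -0.4, 0.3]
finger_gap: 0.0003
grip_force: 0.0
```

Run:
```python
from h import *
import cv2
c=[]
for n,(x,y) in (("scene",(310,90)),("scene",(210,190))):
    im=imaging.read_camera(n)[y:y+100,x:x+100,::-1]
    c.append(cv2.convertScaleAbs(cv2.resize(im,None,fx=4,fy=4,interpolation=cv2.INTER_CUBIC),alpha=1.2))
cv2.imwrite("pics/c3.png",np.hstack(c))
s=telemetry.get_state();t=s["tcp_pos"];print(t,s["wrist_force"],s["finger_gap"],totool([.530,.281,.12]))
```

```text
[0.53154594 0.27628226 0.12582528] [-0.06240866 -0.29448012 -0.07705649] 0.00015359901914221546 [ 0.12687733 -4.94094802  5.84395323]
```

View pics/c3.png

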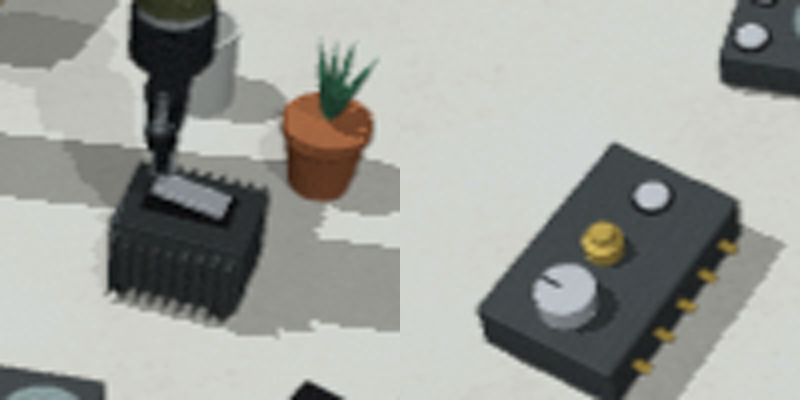

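The tip end is at (160,172). The rocker plate spans (150,182) to (228,212) at its short-edge centres, with its centre at (189,197). I'll compute the offset, using the tip itself to correct the camera bias.

Run:
```python
from h import *
g=lambda u,v,z:ray("scene",310+(u+.5)/4-.5,90+(v+.5)/4-.5,z)
t=telemetry.get_state()["tcp_pos"]
print("tip",t,"seen",g(160,172,t[2]))
for u,v,z in((150,182,.108),(189,197,.102),(228,212,.096)):print(g(u,v,z).round(4))
p=imaging.camera_params("scene");K=p["camera_matrix"]
for w in(t,[t[0],t[1],.1065],[.530,.281,.1065]):
    q=np.linalg.inv(p["pose"])@np.append(w,1);u,v=K[0,2]-K[0,0]*q[0]/q[2],K[1,2]+K[1,1]*q[1]/q[2];print((u-309.5)*4,(v-89.5)*4)
```

```text
tip [0.53154594 0.27628226 0.12582528] seen [0.53251976 0.26910411 0.12582528]
[0.5219 0.2715 0.108 ]
[0.5596 0.2777 0.102 ]
[0.5971 0.2839 0.096 ]
163.2637487630559 167.8630055574872
162.0849574793117 184.3960728727384
163.01209943937852 181.03523779935176
```

>>> {"api": "step_arm", "payload": {"moves": [[[1,-5,6],[0,0,0],0],[[1,-5,12],[0,0,0],0],[[1,-5,15],[0,0,0],0],[[1,-5,18],[0,0,0],0],[[1,-5,20],[0,0,0],0],[[1,-5,22],[0,0,0],0],[[1,-5,23],[0,0,0],0],[[1,-5,24],[0,0,0],0]]}}

```text
clock: 7.73
tcp_pos: [0.5301, 0.2793, 0.1007]
orientation: [-0.003, 0.985, 0.174, -0.001]
wrist_force: [-3.8, -1.0, 5.4]
finger_gap: 0.0002
grip_force: 2.5
```

>>> {"api": "step_arm", "payload": {"moves": [[[0,0,1],[0,0,0],0],[[0,0,2],[0,0,0],0],[[0,0,2],[0,0,0],0]]}}

```text
clock: 7.98
tcp_pos: [0.53, 0.2793, 0.0987]
orientation: [-0.003, 0.985, 0.174, -0.001]
wrist_force: [-5.3, -1.7, 4.8]
finger_gap: 0.0003
grip_force: 3.1
```

>>> {"api": "step_arm", "payload": {"moves": [[[0,0,1],[0,0,0],0],[[0,0,2],[0,0,0],0],[[0,0,2],[0,0,0],0]]}}

```text
clock: 8.23
tcp_pos: [0.5301, 0.2793, 0.0983]
orientation: [-0.003, 0.985, 0.174, -0.0]
wrist_force: [-9.3, -3.4, 14.7]
finger_gap: -0.0002
grip_force: 8.1
```

>>> {"api": "step_arm", "payload": {"moves": [[[0,0,1],[0,0,0],0],[[0,0,1],[0,0,0],0],[[0,0,1],[0,0,0],0]]}}

```text
clock: 8.48
tcp_pos: [0.5301, 0.2793, 0.0981]
orientation: [-0.003, 0.985, 0.174, -0.0]
wrist_force: [-9.5, -4.1, 19.5]
finger_gap: 0.0002
grip_force: 10.7
```

>>> {"api": "step_arm", "payload": {"moves": [[[0,0,-10],[0,0,0],0],[[0,0,-40],[0,0,0],0],[[0,0,-80],[0,0,0],0],[[-40,0,-120],[0,0,0],0],[[-80,0,-140],[0,0,0],0],[[-100,0,-140],[0,0,0],0],[[-100,0,-140],[0,0,0],0],[[-100,0,-140],[0,0,0],0]]}}

```text
clock: 9.15
tcp_pos: [0.4371, 0.2447, 0.237]
orientation: [-0.003, 0.985, 0.174, 0.002]
wrist_force: [0.7, -0.2, 0.3]
finger_gap: -0.0002
grip_force: 0.0
```

Run:
```python
from h import *
import cv2
im=imaging.read_camera("scene")[:,:,::-1]
a=im[120:295,220:400]
cv2.imwrite("pics/f.png",np.hstack([cv2.resize(x,(390,580),interpolation=cv2.INTER_CUBIC) for x in (im[100:220,290:370],im[190:310,220:300])]))
print(telemetry.get_state()["wrist_force"],telemetry.get_state()["tcp_pos"])
```

```text
[ 0.52738539  0.59157656 -0.3145144 ] [0.43795272 0.24491191 0.23627075]
```

View pics/f.png

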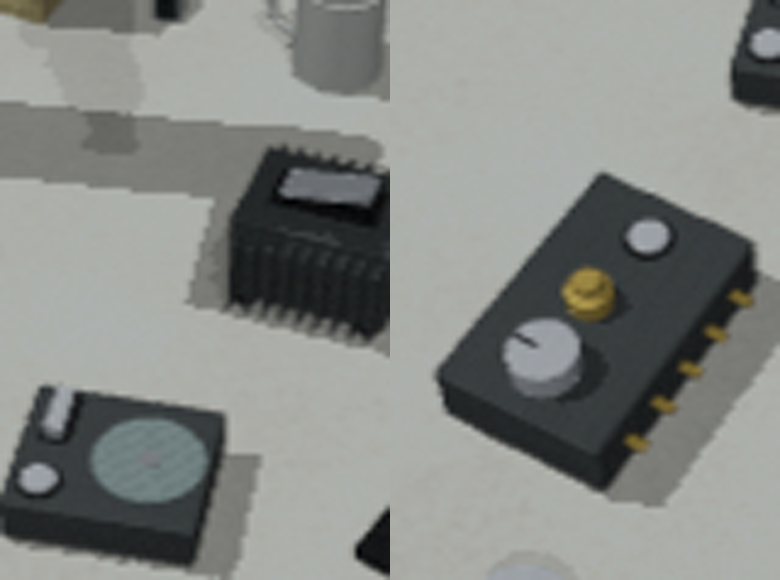

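The rocker at (330,188) has tipped over. Both round keys, at (38,478) and (648,237), are in, and the bar key, knob and weight haven't moved.

```bash
python3 -c "
from workcell import env
print(env.hand_in())"
```

```text
the job is handed in; nothing more can be done
None
```

I pressed the player key, then the preamp key, then the amp rocker, each until it hit its stop. The last picture showed the boxes, bar key, knob and weight where they were, and the job is handed in at about 9 s of the 53 s allowed.

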